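Build up the spindle stack of a blower unit

TASK

Build up the spindle of the black blower unit: thread the wide flat washer over the upright post first, then the tall spacer sleeve, then the split collar, each lowered gently in the grip, not dropped or forced, until it is fully home on what lies below it. Then let go and leave everything else on the bench where it is.

Things in the scene. Friction and masses are not known exactly. Their poses are not given: they have to be found in the camera images.
- washer: plain steel disc washer lying flat, the widest and flattest ring: 60 mm outside, 19 mm bore, 8 mm thick; origin at the centre of its underside, z up along its bore
- sleeve: plain aluminium spacer sleeve standing upright, the narrowest and tallest ring: 34 mm outside, 19 mm bore, 20 mm high; origin at the centre of its underside, z up along its bore
- collar: dark steel split shaft collar lying flat, with a slit on one side: 46 mm outside, 19 mm bore, 10 mm thick; origin at the centre of its underside, z up along its bore
- unit: black blower housing 170 x 210 x 46 mm on a fixed brown board 220 x 260 x 12 mm (long sides along y, centred on the origin, top 58 mm above the bench, a low air duct on its +x side). On it an aluminium boss, 42 mm across, 14 mm high, carries an upright steel post: 16 mm across, 48 mm high above the boss, its top 7 mm tapering to 9 mm. Origin under the board
- seat (a point): centre of the boss's top face at the foot of the post, 72 mm above the bench, where the washer's underside comes to rest; z up along the post; post axis is 30 mm from the unit's centre towards its -y
- post_tip (a point): top centre of the post, 48 mm above the seat
- hex_key: bystander: black L-shaped hex key, 90 mm long, 8 mm thick, lying flat among the rings; origin under the middle of its long leg
- tape: bystander: roll of clear tape lying flat, 84 mm outside, 60 mm hole, 24 mm high (not one of the rings to fit); origin at the centre of its underside
- wrench: bystander: steel spanner 160 mm long lying flat; origin under its middle
- screwdriver: bystander: screwdriver 190 mm long lying flat; origin under its middle
- scanner: bystander: black and grey hand scanner lying flat, about 150 x 60 x 30 mm; origin under its head
There are look-alikes about, which are no part of the job. What is shaped like the washer but turquoise is not meant. What is shaped like the sleeve but blue is not meant.

How it is judged:
On the way, in this order (a step that is already met when the one before it is completed fails the run):
1. the wide washer lies flat on the boss, around the post (z of washer in the frame of seat between -0.003 and 0.0025 m and horizontal distance between washer and seat below 0.004 m and angle between washer's own z axis and vertical below 0.08 rad), for 0.2 s.
2. the spacer sleeve stands on the washer, around the post (z of sleeve in the frame of seat between 0.005 and 0.011 m and horizontal distance between sleeve and seat below 0.004 m and angle between sleeve's own z axis and vertical below 0.08 rad), for 0.2 s.
3. the collar lies flat on the sleeve, around the post (z of collar in the frame of seat between 0.025 and 0.0315 m and horizontal distance between collar and seat below 0.004 m and angle between collar's own z axis and vertical below 0.08 rad), for 0.2 s.
At the end, for the whole second after the job is handed in: The washer's underside is within 2.5 mm of the seat, the sleeve's 8 mm above it and the collar's 28 mm above it (each within 3 mm, the collar 3.5 mm on the high side), all three centred on the post within 4 mm, level within 0.08 rad, at rest and released (all of step 1 and all of step 2 and all of step 3 and linear speed of each of washer, sleeve, collar below 0.02 m/s); the robot touches nothing.
It fails at once if a bystander is moved by more than 30 mm (distance of any of hex_key, tape, wrench, screwdriver, scanner from where it was at the start of the episode above 0.03 m).
It fails at once if the washer is let go on the post while more than 15 mm above its home (dropped) (horizontal distance between washer and seat below 0.006 m and z of washer in the frame of seat above 0.015 m and contact force between the fingers and washer below 0.1 N).
It fails at once if the sleeve is let go on the post while more than 15 mm above its home (dropped) (horizontal distance between sleeve and seat below 0.006 m and z of sleeve in the frame of seat above 0.023 m and contact force between the fingers and sleeve below 0.1 N).
It fails at once if the collar is let go on the post while more than 15 mm above its home (dropped) (horizontal distance between collar and seat below 0.006 m and z of collar in the frame of seat above 0.043 m and contact force between the fingers and collar below 0.1 N).
It fails at once if a ring is rammed onto the unit (over 50 N on the unit) (contact force between unit and anything else above 50 N).
It also fails if it takes over 70 s, if anything falls off the work surface, if the arm or the gripper's body presses on something with over 40 N, if the wrist force passes 120 N, or if a joint passes its speed limit or range.

ROBOT

A 6-joint arm with a two-finger parallel gripper is mounted at the origin on the work surface. World frame = base frame: x ahead of the robot, y to its left, z up, the work surface at z = 0. Lengths are in m, angles in rad, forces in N, time in s.
With the tool pointing down it reaches from about 0.225 to 0.875 m from the base axis. Payload 3.4 kg.
Tool frame: the origin (TCP) lies where the fingers leave the gripper's body, on its centre line; the fingertips stand 73 mm ahead of it and the grasp point (between the pads) lies 54 mm ahead of it (manip.pinch_z is the distance from the TCP to the grasp point, in m); z points along the fingers, y is the line along which they close (so a half turn about z gives the same grasp; the last joint's range is limited). The gripper opens to 85 mm and grips with 20 to 120 N. Pads are 22 mm wide; open, the fingers measure 114 mm over their backs; the gripper's body (76 mm by 85 mm) begins 54 mm behind the grasp point. The pads swing forward as they close: fully open they stand 13 mm farther back than shut.
Start: joints at [1.092, 0.276, 1.505, -0, 1.361, -0.121], TCP at [0.201, 0.539, 0.304] pointing down, gripper open.
Joint ranges: [-2.89, 2.89], [-0.75, 2.08], [0.22, 2.7], [-1.18, 4.32], [0.11, 2.71], [-2.7, 2.7]. Speed limits (rad/s): [2.57, 2.57, 3.14, 3.14, 3.14, 3.14].

INTERFACE

Orientations are given as a unit quaternion [w, x, y, z].
In Python, from rig import readout, imaging, manip gives the robot as it stands. The module is installed in compiled form; this text tells all that it offers.
- The arm moves only by the tool servo_tool, never from a script. Its argument "moves" is a list of rows, each an object with "dp": the shift along the tool's x, y, z in units of 0.2 m (1.0 is 0.2 m), a list of three; "delta_rot": the turn, a rotation vector about the tool's x, y, z in units of 0.1 rad (1.0 is 0.1 rad), a list of three; "fingers": the opening, from 0 (shut) to 1 (fully open). In form: [{"dp": [dx, dy, dz], "delta_rot": [wx, wy, wz], "fingers": fingers}, ...]. A call has 1 to 5 rows; each row shifts and turns the commanded pose from where the row before left it, along the tool's axes as they then stand; what a row does not reach is not made up. A row lasts 1/10 s, in which the tool goes at most 50 mm and 8.59 degrees, less where a joint would pass 70% of its speed; a pose out of reach is approached as far as the arm can. A call with a number of a shift or a turn outside -1 to 1 is refused whole. A call with a gripper value outside its range is refused whole. The fingers move at their own pace and stop on an object; "force" is the grip in N (left out, the last holds). Time passes only in rows, so rows that do not move let the fingers close. It gives the time, the measured TCP pose, the force, the opening and the grip force at its end, in the units of the state.
- readout.get_state(): the state, without advancing time (a new reading comes with each control period).
- imaging.get_image(name): name is "scene" or "top" or "wrist"; returns (picture, depth): 384x512x3 uint8, red, green, blue; 384x512 float32, m along the optical axis (not along the pixel's ray), 0 where there is no reading.
- imaging.calibration(name): a dict with "intrinsics" (3x3 intrinsics, pixels), "R" (3x3) and "t" (3): a world point X has camera coordinates R X + t; the wrist camera has in their place "hand_eye" (4x4, takes a point from camera to tool coordinates, whose origin is the TCP and whose axes are the flange's). Camera axes: x right, y down, z forward; pixel columns grow to the right and rows downward; lengths in m; the calibration is good to about 2 mm. A picture is of the moment at which its call begins: read the wrist's pose just before it. calibration takes no time and is no camera call.
- manip.sign_off(): hands the job in; it is judged then, once.
The state is a dict: "clock": time; "qpos": joint angles; "qd": joint speeds; "effort": joint torques, N m; "position": TCP position; "ee_rot": TCP orientation; "contact_force": force on the tool from outside, world axes, zero at the start; "moment": the same for the moment, N m; "width": finger opening in m; "gripper_force": force on a finger pad.
Only numpy, scipy, OpenCV 4.12 (cv2) and the standard library are available. Lean on these libraries where they do the work, as an engineer would, in place of code of your own. Each camera call takes 0.05 s, during which the arm holds its last target. There are 200 camera calls.

## Working session

There is one attempt and no reset: what is moved stays moved. The work goes in short steps, Python scripts to look and compute and a tool call to move; the robot and the scene stay as the last step left them, time stands still between calls to the robot, and variables do not carry over. Pictures are saved under pics/ and viewed, at most 10 in all, crops included, and the job is handed in when it is done.

Besides the shell and the picture viewer there is one more tool, called after "Emit:" by a JSON object that holds its "api" and its "payload". servo_tool: Moves the arm, as the interface text tells. Its arguments: {"type":"object","properties":{"moves":{"type":"array"},"force":{"type":"number"}},"required":["moves"]}

```bash
mkdir -p pics; python3 - <<'E'
from rig import readout, imaging, manip
import cv2,numpy as np
print(readout.get_state())
for n in("top","scene"):
    im,d=imaging.get_image(n); cv2.imwrite(f"pics/{n}.png",im[:,:,::-1]); np.savez(f"{n}.npz",im=im,d=d)
    print(n,imaging.calibration(n))
print(imaging.calibration("wrist"),manip.pinch_z)
E
```

```text
{'clock': 0.0, 'qpos': array([ 1.09202403e+00,  2.76572965e-01,  1.50613213e+00,  2.41434115e-05,
        1.36073760e+00, -1.21001014e-01]), 'qd': array([ 2.18328545e-04,  1.10747176e-03,  3.72355749e-05, -9.64914061e-04,
        5.62144602e-04, -1.60805457e-03]), 'effort': array([ 1.22781425e-03, -4.16754377e+01, -2.45802426e+01,  1.54091924e-05,
        1.13175731e-02, -1.86800241e-05]), 'position': array([0.20116678, 0.53822481, 0.30305258]), 'ee_rot': array([-2.84540107e-04,  1.77935521e-01,  9.84041714e-01, -8.80252404e-04]), 'contact_force': array([ 0.12260145, -0.45851727,  0.71024785]), 'moment': array([-0.04356315,  0.04813632, -0.02431293]), 'gripper_force': 0.0, 'width': 0.08511150164896648}
top {'intrinsics': array([[441.67374741,   0.        , 257.3490609 ],
       [  0.        , 441.67374741, 193.66491416],
       [  0.        ,   0.        ,   1.        ]]), 'R': array([[ 0.02633236, -0.99961884,  0.00829402],
       [-0.99020686, -0.02722055, -0.13692852],
       [ 0.13710209, -0.00460715, -0.99054621]]), 't': array([0.02163554, 0.47618636, 1.25870505])}
scene {'intri
[... 197 characters left out ...]
832, -0.01981457],
       [ 0.62697882, -0.41665175, -0.65825442],
       [-0.56261679,  0.34227744, -0.75253472]]), 't': array([-0.28494286, -0.18523365,  1.53377933])}
{'intrinsics': array([[307.46664124,   0.        , 258.60552171],
       [  0.        , 307.46664124, 192.93004724],
       [  0.        ,   0.        ,   1.        ]]), 'hand_eye': array([[ 3.49054887e-04, -9.52138348e-01, -3.05667212e-01,
         7.96392418e-02],
       [ 9.99998112e-01,  9.16606050e-04, -1.71324081e-03,
         1.87078454e-04],
       [ 1.91141869e-03, -3.05666037e-01,  9.52136871e-01,
        -7.00881533e-02],
       [ 0.00000000e+00,  0.00000000e+00,  0.00000000e+00,
         1.00000000e+00]])} 0.0539
```

View pics/top.png

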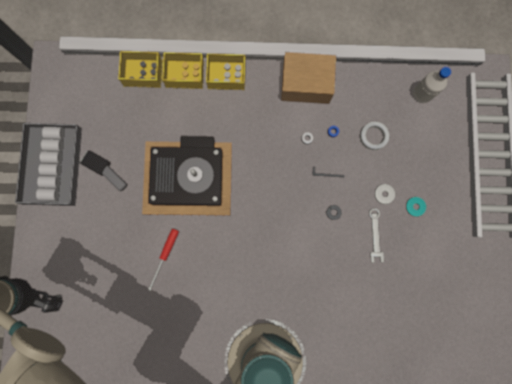

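View pics/scene.png

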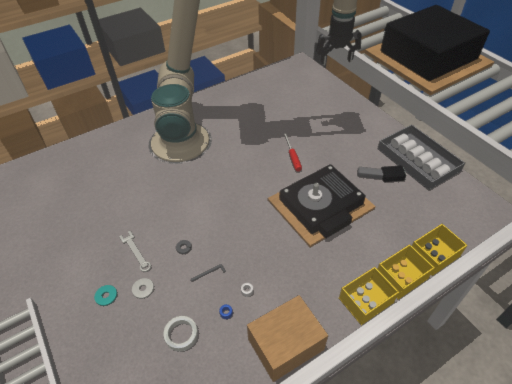

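The top view shows the washer at (385,194), the collar at (334,212), the sleeve at (308,138) and the post near (194,174). The look-alikes are the turquoise washer at (416,207) and the blue sleeve at (333,131). The scene view shows the same layout.

```bash
cat > h.py <<'E'
import numpy as np,cv2
from scipy.spatial.transform import Rotation as Ro
from rig import readout, imaging, manip
def cam(n,st=None):
    c=imaging.calibration(n);K=c["intrinsics"]
    if n!="wrist": R=c["R"];return K,R.T,-R.T@c["t"]
    w,x,y,z=st["ee_rot"];T=Ro.from_quat([x,y,z,w]).as_matrix();H=c["hand_eye"]
    return K,T@H[:3,:3],T@H[:3,3]+st["position"]
def ray(C,u,v,z):
    K,R,o=C;d=R@np.linalg.solve(K,[u,v,1.]);return o+d*(z-o[2])/d[2]
def proj(C,X):
    K,R,o=C;p=K@(R.T@(np.asarray(X)-o));return p[:2]/p[2]
def blob(mask,u,v,r):
    m=np.zeros_like(mask);cv2.circle(m,(int(u),int(v)),int(r),255,-1);m&=mask
    c,_=cv2.findContours(m,cv2.RETR_EXTERNAL,cv2.CHAIN_APPROX_NONE)
    c=max(c,key=cv2.contourArea);return cv2.minEnclosingCircle(cv2.convexHull(c)),cv2.contourArea(c),(cv2.fitEllipse(c) if len(c)>5 else None)
E
python3 - <<'E'
from h import *
D=np.load("top.npz");im=D["im"];C=cam("top")
bg=cv2.medianBlur(im,61) 
diff=np.abs(im.astype(int)-bg).max(2)
mask=((diff>25)*255).astype(np.uint8)
for n,u,v,r,h in(("washer",385,194,14,.008),("sleeve",308,138,9,.02),("collar",334,212,11,.01)):
    b=blob(mask,u,v,r);e=b[2];print(n,b,ray(C,*e[0],h), "diam",e[1][0]/441*1.2,e[1][1]/441*1.2)
for u,v,z in((194,174,.12),(196,177,.072)):print(ray(C,u,v,z))
cv2.imwrite("pics/crop.png",np.hstack([cv2.resize(im[100:230,295:425],(520,520),interpolation=2)[:,:,::-1],cv2.resize(im[140:205,162:227],(280,280),interpolation=2)[:,:,::-1].repeat(1,0) if 0 else cv2.copyMakeBorder(cv2.resize(im[145:205,160:230],(280,240),interpolation=2)[:,:,::-1],0,280,0,0,0)]))
E
```

```text
washer (((385.04412841796875, 193.56617736816406), 9.78223705291748), 272.5, ((384.92193603515625, 193.62596130371094), (18.33110237121582, 19.032310485839844), 151.2733612060547)) [ 0.48943671 -0.34666048  0.008     ] diam 0.04988055066997502 0.05178859996146896
sleeve (((307.3571472167969, 137.0), 5.52786111831665), 77.5, ((307.3544616699219, 137.12347412109375), (9.586164474487305, 10.516705513000488), 162.68325805664062)) [ 0.65300345 -0.11150538  0.02      ] diam 0.02608480129112192 0.028616885749661192
collar (((333.20001220703125, 212.1999969482422), 7.528712749481201), 159.5, ((333.1302185058594, 212.04898071289062), (14.131570816040039, 14.497913360595703), 117.33451080322266)) [ 0.42977149 -0.19156441  0.01      ] diam 0.03845325392119738 0.03945010438257334
[0.51290883 0.20965104 0.12      ]
[0.51304396 0.21038759 0.072     ]
```

View pics/crop.png

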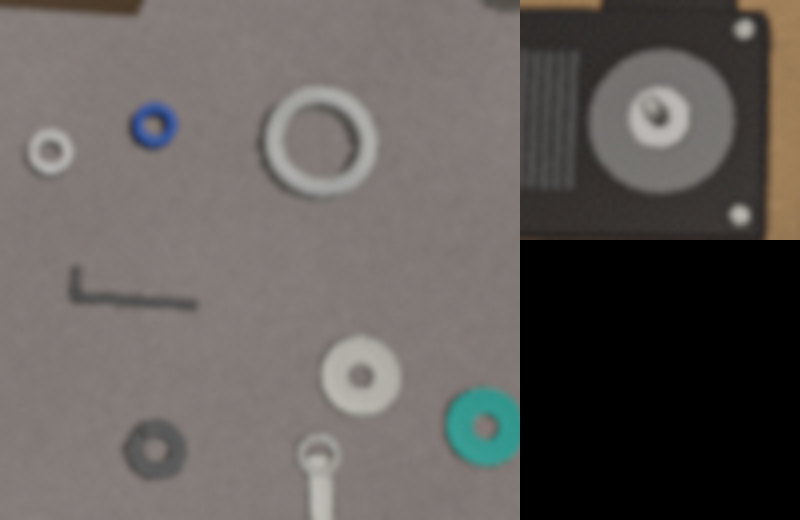

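The crop confirms both look-alikes by colour and shows the hex key well clear of the rings. I'll square the gripper and move over the post for a wrist view.

Emit:
{"api": "servo_tool", "payload": {"moves": [{"dp":[0,0,0],"delta_rot":[0,0,-0.9],"fingers":1},{"dp":[0,0,0],"delta_rot":[0,0,-0.9],"fingers":1},{"dp":[0,0,0],"delta_rot":[0,0,-0.9],"fingers":1},{"dp":[0,0,0],"delta_rot":[0,0,-0.88],"fingers":1}], "force": 40}}

```text
clock: 0.5
position: [0.2013, 0.5384, 0.3034]
ee_rot: [-0.0, -0.002, 1.0, -0.0]
contact_force: [0.4, -0.2, 0.2]
width: 0.0854
gripper_force: 0.0
```

Emit:
{"api": "servo_tool", "payload": {"moves": [{"dp":[-0.156,-0.164,0],"delta_rot":[0,0,0],"fingers":1},{"dp":[-0.156,-0.164,0],"delta_rot":[0,0,0],"fingers":1},{"dp":[-0.156,-0.164,0],"delta_rot":[0,0,0],"fingers":1},{"dp":[-0.156,-0.164,0],"delta_rot":[0,0,0],"fingers":1},{"dp":[-0.156,-0.164,0],"delta_rot":[0,0,0],"fingers":1}]}}

```text
clock: 1.0
position: [0.3582, 0.3731, 0.3036]
ee_rot: [-0.0, -0.0, 1.0, -0.0]
contact_force: [1.0, -0.0, 0.1]
width: 0.0855
gripper_force: 0.0
```

Emit:
{"api": "servo_tool", "payload": {"moves": [{"dp":[-0.156,-0.164,0],"delta_rot":[0,0,0],"fingers":1},{"dp":[-0.156,-0.164,0],"delta_rot":[0,0,0],"fingers":1},{"dp":[-0.156,-0.164,0],"delta_rot":[0,0,0],"fingers":1},{"dp":[-0.156,-0.164,0],"delta_rot":[0,0,0],"fingers":1},{"dp":[-0.156,-0.164,0],"delta_rot":[0,0,0],"fingers":1}]}}

```text
clock: 1.5
position: [0.5143, 0.2091, 0.3036]
ee_rot: [-0.0, 0.0, 1.0, 0.0]
contact_force: [0.3, 0.1, 0.6]
width: 0.0856
gripper_force: 0.0
```

Emit:
{"api": "servo_tool", "payload": {"moves": [{"dp":[0,0,0],"delta_rot":[0,0,0],"fingers":1},{"dp":[0,0,0],"delta_rot":[0,0,0],"fingers":1},{"dp":[0,0,0],"delta_rot":[0,0,0],"fingers":1}]}}

```text
clock: 1.8
position: [0.5126, 0.2112, 0.3035]
ee_rot: [-0.001, -0.0, 1.0, 0.0]
contact_force: [-0.3, 0.9, 0.2]
width: 0.0856
gripper_force: 0.0
```

```bash
python3 - <<'E'
from h import *
st=readout.get_state();im,d=imaging.get_image("wrist");C=cam("wrist",st)
print(st["position"],st["ee_rot"],st["contact_force"])
np.savez("w1.npz",im=im,d=d,p=st["position"],q=st["ee_rot"])
for X in([.513,.21,.12],[.513,.21,.072]):print(proj(C,X))
cv2.imwrite("pics/w1.png",im[:,:,::-1])
E
```

```text
[0.51255226 0.21122674 0.30354563] [-7.62159610e-04 -3.27242013e-04  9.99999630e-01  2.27577114e-04] [-0.29592012  0.87608424  0.24041122]
[256.84187823 191.80420907]
[257.14851688 177.59549668]
```

View pics/w1.png

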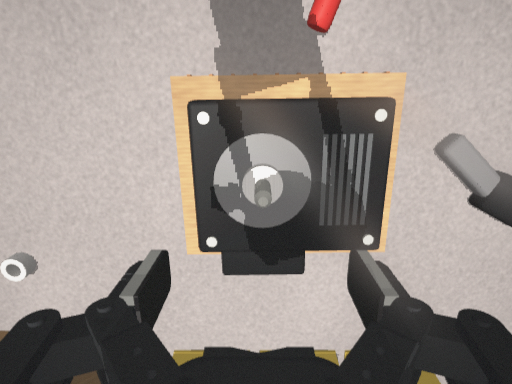

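The wrist view shows the post tip near (263,200) and the boss around (263,183). The duct is at the bottom, which is +x. I'll measure the post from depth and check it against the unit's outline.

```bash
cat >> h.py <<'E'
def cloud(C,d):
    K,R,o=C;v,u=np.mgrid[:d.shape[0],:d.shape[1]]
    P=np.dstack([(u-K[0,2])/K[0,0]*d,(v-K[1,2])/K[1,1]*d,d]);W=P@R.T+o;W[d<=0]=np.nan;return W
def circ(p):
    c,r=cv2.minEnclosingCircle(p[:,:2].astype(np.float32).reshape(-1,1,2));return np.array(c),2*r,len(p)
E
python3 - <<'E'
from h import *
D=np.load("w1.npz");st=dict(position=D["p"],ee_rot=D["q"]);C=cam("wrist",st)
W=cloud(C,D["d"]);x,y,z=W[...,0],W[...,1],W[...,2]
near=np.hypot(x-.513,y-.21)<.035
for a,b in((.1,.116),(.116,.125),(.066,.078),(.05,.064)):
    m=near&(z>a)&(z<b);p=W[m];print(a,b,len(p),p.mean(0) if len(p) else 0,circ(p) if len(p) else 0)
m=(z>.05)&(z<.064)&(abs(x-.513)<.17)&(abs(y-.21)<.17);p=W[m]
mk=(m*255).astype(np.uint8);r=cv2.minAreaRect(p[:,:2].astype(np.float32));print("housing",r,np.median(p[:,2]))
print("z map around",np.round(z[170:215:5,263],4))
g=cv2.cvtColor(D["im"],cv2.COLOR_RGB2GRAY)
# screws (light discs) 
for u,v in((203,118),(381,115),(212,242),(368,240)):
    m=np.zeros_like(g);m[v-9:v+9,u-9:u+9]=(g[v-9:v+9,u-9:u+9]>130)*255
    M=cv2.moments(m,True);print(ray(C,M["m10"]/M["m00"],M["m01"]/M["m00"],.059))
print(cv2.imwrite("pics/w1c.png",cv2.resize(D["im"][140:230,210:320,::-1],None,fx=6,fy=6)))
E
```

```text
0.1 0.116 229 [0.51944173 0.21482331 0.11134359] (array([0.52113616, 0.21526037]), 0.01650296524167061, 229)
0.116 0.125 75 [0.51892857 0.21532999 0.11780206] (array([0.52129197, 0.21540566]), 0.01290575135499239, 75)
0.066 0.078 928 [0.51676886 0.21484646 0.07172288] (array([0.52123755, 0.21504596]), 0.04263756051659584, 928)
0.05 0.064 2021 [0.50442248 0.20665776 0.05938249] (array([0.51301342, 0.20996752]), 0.07008398324251175, 2021)
housing ((0.5369256138801575, 0.2444746494293213), (0.2023915797472, 0.20898817479610443), 0.9093236327171326) 0.05807688748118289
z map around [0.0729 0.0719 0.0804 0.0976 0.1127 0.1181 0.112  0.112  0.0591]
[0.4547356  0.15570546 0.059     ]
[0.45187046 0.33265537 0.059     ]
[0.59114046 0.15782273 0.059     ]
[0.58823633 0.33484175 0.059     ]
True
```

View pics/w1c.png

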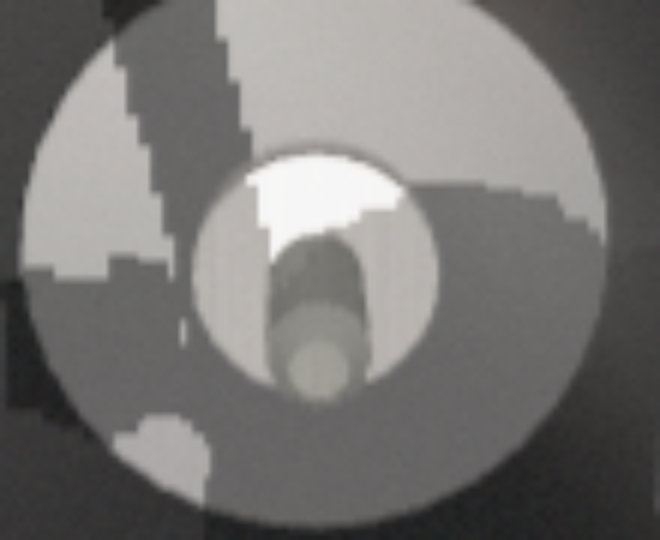

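All measurements agree on the post at about (0.5213, 0.2152): the tip, the boss circle and the screw pattern less 30 mm. Now to the washer.

Emit:
{"api": "servo_tool", "payload": {"moves": [{"dp":[0.009,-0.231,0.025],"delta_rot":[0,0,0],"fingers":0.86},{"dp":[0.009,-0.231,0.025],"delta_rot":[0,0,0],"fingers":0.86},{"dp":[0.009,-0.231,0.025],"delta_rot":[0,0,0],"fingers":0.86},{"dp":[0.009,-0.231,0.025],"delta_rot":[0,0,0],"fingers":0.86},{"dp":[0.009,-0.231,0.025],"delta_rot":[0,0,0],"fingers":0.86}]}}

```text
clock: 2.35
position: [0.5037, -0.0203, 0.279]
ee_rot: [0.0, -0.002, 1.0, 0.0]
contact_force: [0.5, -0.4, 0.1]
width: 0.0734
gripper_force: 0.0
```

Emit:
{"api": "servo_tool", "payload": {"moves": [{"dp":[0.009,-0.231,0.025],"delta_rot":[0,0,0],"fingers":0.86},{"dp":[0.009,-0.231,0.025],"delta_rot":[0,0,0],"fingers":0.86},{"dp":[0.009,-0.231,0.025],"delta_rot":[0,0,0],"fingers":0.86},{"dp":[0.009,-0.231,0.025],"delta_rot":[0,0,0],"fingers":0.86},{"dp":[0.009,-0.231,0.025],"delta_rot":[0,0,0],"fingers":0.86}]}}

```text
clock: 2.85
position: [0.4955, -0.2514, 0.254]
ee_rot: [0.0, -0.001, 1.0, 0.0]
contact_force: [0.6, 0.0, 0.2]
width: 0.0736
gripper_force: 0.0
```

Emit:
{"api": "servo_tool", "payload": {"moves": [{"dp":[0.009,-0.231,0.025],"delta_rot":[0,0,0],"fingers":0.86},{"dp":[0.009,-0.231,0.025],"delta_rot":[0,0,0],"fingers":0.86},{"dp":[0,0,0],"delta_rot":[0,0,0],"fingers":0.86},{"dp":[0,0,0],"delta_rot":[0,0,0],"fingers":0.86},{"dp":[0,0,0],"delta_rot":[0,0,0],"fingers":0.86}]}}

```text
clock: 3.35
position: [0.4923, -0.3418, 0.2439]
ee_rot: [-0.0, -0.001, 1.0, 0.001]
contact_force: [0.3, -0.1, 0.3]
width: 0.0733
gripper_force: 0.0
```

```bash
cat >> h.py <<'E'
def ring(name,X,h,dia,POST=None):
    """top-face circle of a ring near X from wrist picture; returns centre from bore/outer by depth + image"""
    st=readout.get_state();im,d=imaging.get_image("wrist");C=cam("wrist",st)
    np.savez(name+".npz",im=im,d=d,p=st["position"],q=st["ee_rot"])
    W=cloud(C,d);near=np.hypot(W[...,0]-X[0],W[...,1]-X[1])<dia*.5+.015
    m=near&(abs(W[...,2]-h)<.003);mk=cv2.morphologyEx((m*255).astype(np.uint8),cv2.MORPH_OPEN,np.ones((2,2)))
    c,_=cv2.findContours(mk,cv2.RETR_EXTERNAL,cv2.CHAIN_APPROX_NONE);c=max(c,key=cv2.contourArea)
    q=np.array([ray(C,u,v,h)[:2] for u,v in c[:,0]],np.float32)
    A=np.c_[2*q,np.ones(len(q))];s=np.linalg.lstsq(A,(q**2).sum(1),rcond=None)[0]
    print(name,"tcp",st["position"].round(4),"q",st["ee_rot"].round(4),"fit",s[:2].round(4),"dia",2*np.sqrt(s[2]+s[0]**2+s[1]**2),"encl",cv2.minEnclosingCircle(q),"z",np.median(W[...,2][mk>0]),"table",np.nanmedian(W[...,2]))
    print("offset world",s[:2]-st["position"][:2])
    return im,d,C,W
E
python3 - <<'E'
from h import *
im,d,C,W=ring("w2",(.491,-.345),.008,.06)
cv2.imwrite("pics/w2.png",im[:,:,::-1])
E
```

```text
w2 tcp [ 0.4923 -0.3418  0.2439] q [-1.e-04 -1.e-03  1.e+00  6.e-04] fit [ 0.4899 -0.3463] dia 0.05817126129304187 encl ((0.48996442556381226, -0.3461082875728607), 0.02984752133488655) z nan table 0.00019695835960209518
offset world [-0.00231355 -0.00449151]
```

View pics/w2.png

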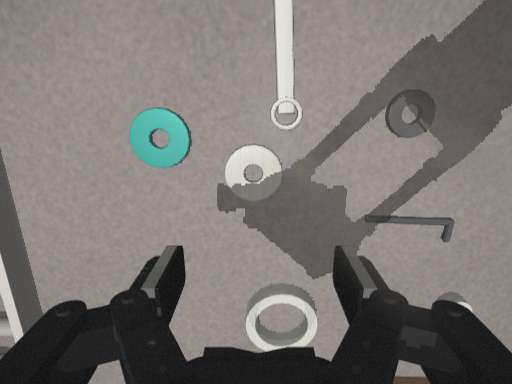

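The washer is at (254,172) and measures (0.4900, -0.3463), which agrees with the top camera. The collar is at (411,113) with its slit at (425,128), the tape is at (282,320) and the turquoise ring at (160,138), so the fingers have room.

Emit:
{"api": "servo_tool", "payload": {"moves": [{"dp":[0.012,-0.022,0.2],"delta_rot":[0,0,0],"fingers":0.86},{"dp":[0,0,0.2],"delta_rot":[0,0,0],"fingers":0.86},{"dp":[0,0,0.2],"delta_rot":[0,0,0],"fingers":0.86},{"dp":[0,0,0.2],"delta_rot":[0,0,0],"fingers":0.86},{"dp":[0,0,0],"delta_rot":[0,0,0],"fingers":0.86}]}}

```text
clock: 3.9
position: [0.4871, -0.3439, 0.0795]
ee_rot: [-0.004, -0.001, 1.0, 0.004]
contact_force: [-1.7, 0.4, 0.2]
width: 0.0735
gripper_force: 0.0
```

```bash
python3 - <<'E'
from h import *
print(proj(cam("top"),[.5213,.2152,.12]),proj(cam("top"),[.5213,.2152,.072]))
im,d,C,W=ring("w3",(.490,-.346),.008,.06)
z=W[...,2];y=W[...,1]
st=readout.get_state();T=W-st["position"]
m=(T[...,2]<-.045)&(T[...,2]>-.078)&(abs(T[...,0])<.014)&(abs(T[...,1])>.028)&(z>.011);p=T[m]
print("finger pts",len(p),p.min(0) if len(p) else 0,p.max(0) if len(p) else 0)
cv2.imwrite("pics/w3.png",im[:,:,::-1])
E
```

```text
[192.11533792 170.93101008] [194.44132626 174.09815471]
w3 tcp [ 0.4871 -0.3439  0.0795] q [-0.0042 -0.0012  1.      0.004 ] fit [ 0.4894 -0.3465] dia 0.05869895904721981 encl ((0.4894011914730072, -0.3463974893093109), 0.030049176886677742) z nan table 0.00033808615794837793
offset world [ 0.00229518 -0.00261776]
finger pts 1590 [-0.0139971  -0.04820465 -0.06752212] [ 0.00814145  0.05303007 -0.04500365]
```

View pics/w3.png

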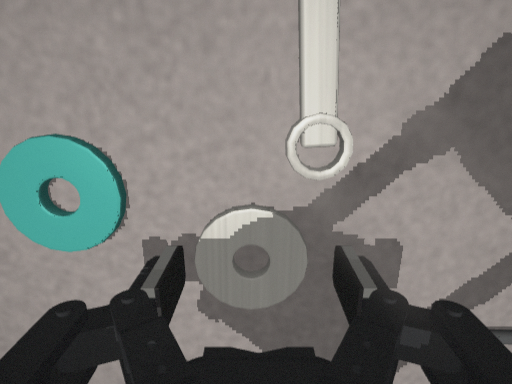

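The washer sits centred between the open fingers, about (251,258). The top projection of the boss (194.4, 174.1) also confirms the post. The arm is still settling, so I'll let it settle and then correct.

Emit:
{"api": "servo_tool", "payload": {"moves": [{"dp":[0,0,0],"delta_rot":[0,0,0],"fingers":0.86},{"dp":[0,0,0],"delta_rot":[0,0,0],"fingers":0.86},{"dp":[0,0,0],"delta_rot":[0,0,0],"fingers":0.86}]}}

```text
clock: 4.25
position: [0.4907, -0.3488, 0.0863]
ee_rot: [0.002, -0.0, 1.0, -0.001]
contact_force: [0.2, -0.7, 0.4]
width: 0.0735
gripper_force: 0.0
```

Emit:
{"api": "servo_tool", "payload": {"moves": [{"dp":[0,0,0.02],"delta_rot":[0,0,0],"fingers":0.86},{"dp":[0,0,0.02],"delta_rot":[0,0,0],"fingers":0.86},{"dp":[0,0,0.02],"delta_rot":[0,0,0],"fingers":0.86},{"dp":[0,0,0],"delta_rot":[0,0,0],"fingers":0.86},{"dp":[0,0,0],"delta_rot":[0,0,0],"fingers":0.86}]}}

```text
clock: 4.75
position: [0.4894, -0.3481, 0.0715]
ee_rot: [-0.0, -0.0, 1.0, 0.0]
contact_force: [0.0, 0.2, 0.6]
width: 0.0735
gripper_force: 0.0
```

Emit:
{"api": "servo_tool", "payload": {"moves": [{"dp":[0,0,0],"delta_rot":[0,0,0],"fingers":0.86},{"dp":[0,0,0],"delta_rot":[0,0,0],"fingers":0.86},{"dp":[0,0,0],"delta_rot":[0,0,0],"fingers":0.86}]}}

```text
clock: 5.05
position: [0.4896, -0.3482, 0.072]
ee_rot: [0.0, -0.0, 1.0, -0.0]
contact_force: [0.1, 0.5, -0.5]
width: 0.0736
gripper_force: 0.0
```

```bash
python3 - <<'E'
from h import *
im,d,C,W=ring("w4",(.490,-.346),.008,.06)
E
```

```text
w4 tcp [ 0.4896 -0.3482  0.072 ] q [ 1.e-04 -1.e-04  1.e+00 -0.e+00] fit [ 0.4894 -0.3466] dia 0.058726612159131976 encl ((0.48943400382995605, -0.3466682434082031), 0.030029229819774628) z nan table 0.00037580991163768673
offset world [-0.0002031   0.00161705]
```

Emit:
{"api": "servo_tool", "payload": {"moves": [{"dp":[0,0.008,0],"delta_rot":[0,0,0],"fingers":0.8},{"dp":[0,0,0],"delta_rot":[0,0,0],"fingers":0.7},{"dp":[0,0,0],"delta_rot":[0,0,0],"fingers":0.6},{"dp":[0,0,0],"delta_rot":[0,0,0],"fingers":0.6},{"dp":[0,0,0],"delta_rot":[0,0,0],"fingers":0.6}], "force": 40}}

```text
clock: 5.6
position: [0.4896, -0.3466, 0.0724]
ee_rot: [0.0, -0.0, 1.0, -0.0]
contact_force: [-1.2, 0.4, 5.9]
width: 0.0566
gripper_force: 42.4
```

Emit:
{"api": "servo_tool", "payload": {"moves": [{"dp":[0,0,0],"delta_rot":[0,0,0],"fingers":0.6},{"dp":[0,0,0],"delta_rot":[0,0,0],"fingers":0.6}]}}

```text
clock: 5.8
position: [0.4897, -0.3466, 0.0725]
ee_rot: [0.0, -0.0, 1.0, -0.0]
contact_force: [-0.7, 0.7, 6.3]
width: 0.0567
gripper_force: 42.4
```

Emit:
{"api": "servo_tool", "payload": {"moves": [{"dp":[0,0,-0.03],"delta_rot":[0,0,0],"fingers":0.6},{"dp":[0,0,-0.1],"delta_rot":[0,0,0],"fingers":0.6},{"dp":[0,0,-0.12],"delta_rot":[0,0,0],"fingers":0.6},{"dp":[0,0,0],"delta_rot":[0,0,0],"fingers":0.6},{"dp":[0,0,0],"delta_rot":[0,0,0],"fingers":0.6}]}}

```text
clock: 6.3
position: [0.4895, -0.3465, 0.1217]
ee_rot: [0.0, -0.0, 1.0, -0.0]
contact_force: [-0.8, -0.3, -2.2]
width: 0.0563
gripper_force: 43.3
```

```bash
cat >> h.py <<'E'
def held(name,dia,back=.062):
    """held ring: fit plane + circle of its top face in tool-relative world axes"""
    st=readout.get_state();im,d=imaging.get_image("wrist");C=cam("wrist",st)
    np.savez(name+".npz",im=im,d=d,p=st["position"],q=st["ee_rot"])
    T=cloud(C,d)-st["position"]
    m=(np.hypot(T[...,0],T[...,1])<dia/2+.004)&(abs(T[...,1])<dia/2-.003)&(T[...,2]<-.04)&(T[...,2]>-.08)
    p=T[m];zt=np.median(p[:,2]);p=p[abs(p[:,2]-zt)<.003]
    a=np.linalg.lstsq(np.c_[p[:,:2],np.ones(len(p))],p[:,2],rcond=None)[0]
    print(name,"tcp",st["position"].round(4),"ztop rel",zt.round(4),"at centre",a[2].round(4),"tilt x,y",a[:2].round(3),"x range",np.percentile(p[:,0],[.5,99.5]).round(4),"n",len(p),"w",st["width"],st["gripper_force"])
    return im,T,m&(abs(T[...,2]-zt)<.003)
E
python3 - <<'E'
from h import *
im,T,m=held("w5",.06)
c,hh=cv2.findContours((m*255).astype(np.uint8),cv2.RETR_CCOMP,cv2.CHAIN_APPROX_NONE)
for k,h in zip(c,hh[0]):
    if h[3]>=0 and len(k)>25:
        q=T[k[:,0,1],k[:,0,0]];print("bore",len(k),cv2.minEnclosingCircle(q[:,:2].astype(np.float32)))
cv2.imwrite("pics/w5.png",im[:,:,::-1])
E
```

```text
w5 tcp [ 0.4895 -0.3465  0.1217] ztop rel -0.0648 at centre -0.0648 tilt x,y [ 0.    -0.001] x range [-0.029  0.028] n 8737 w 0.05633453486628206 43.28303534697625
bore 102 ((-0.0003187204711139202, 0.000618523801676929), 0.010414116084575653)
```

View pics/w5.png

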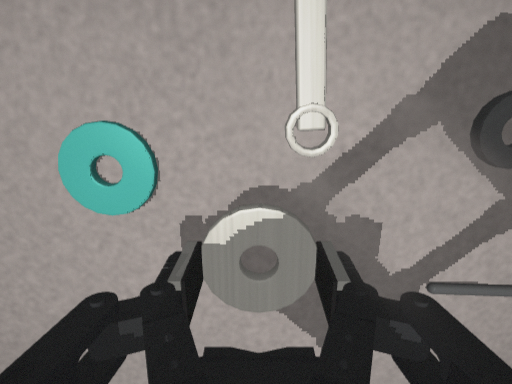

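The washer is held level between the fingers, its bore at (258,261) with an offset of (-0.3, +0.6) mm. Its underside is 72.8 mm below the TCP. Next I'll carry it over the post.

Emit:
{"api": "servo_tool", "payload": {"moves": [{"dp":[0,0,-0.2],"delta_rot":[0,0,0],"fingers":0.6},{"dp":[0,0,-0.2],"delta_rot":[0,0,0],"fingers":0.6},{"dp":[0,0.12,-0.075],"delta_rot":[0,0,0],"fingers":0.6},{"dp":[-0.016,0.22,0],"delta_rot":[0,0,0],"fingers":0.6},{"dp":[-0.016,0.22,0],"delta_rot":[0,0,0],"fingers":0.6}]}}

```text
clock: 6.85
position: [0.4955, -0.2337, 0.216]
ee_rot: [-0.0, 0.001, 1.0, 0.001]
contact_force: [1.0, 0.6, -1.8]
width: 0.0563
gripper_force: 44.1
```

Emit:
{"api": "servo_tool", "payload": {"moves": [{"dp":[-0.016,0.22,0],"delta_rot":[0,0,0],"fingers":0.6},{"dp":[-0.016,0.22,0],"delta_rot":[0,0,0],"fingers":0.6},{"dp":[-0.016,0.22,0],"delta_rot":[0,0,0],"fingers":0.6},{"dp":[-0.016,0.22,0],"delta_rot":[0,0,0],"fingers":0.6},{"dp":[-0.016,0.22,0],"delta_rot":[0,0,0],"fingers":0.6}]}}

```text
clock: 7.35
position: [0.511, -0.0127, 0.2154]
ee_rot: [-0.001, 0.0, 1.0, 0.0]
contact_force: [1.0, 0.2, -1.1]
width: 0.0567
gripper_force: 44.1
```

Emit:
{"api": "servo_tool", "payload": {"moves": [{"dp":[-0.016,0.22,0],"delta_rot":[0,0,0],"fingers":0.6},{"dp":[-0.016,0.22,0],"delta_rot":[0,0,0],"fingers":0.6},{"dp":[-0.016,0.22,0],"delta_rot":[0,0,0],"fingers":0.6},{"dp":[0,0.2,0],"delta_rot":[0,0,0],"fingers":0.6},{"dp":[0,0.085,0],"delta_rot":[0,0,0],"fingers":0.6}]}}

```text
clock: 7.85
position: [0.5204, 0.1778, 0.2151]
ee_rot: [-0.001, -0.001, 1.0, 0.001]
contact_force: [-0.7, -1.5, -0.7]
width: 0.0564
gripper_force: 44.1
```

Emit:
{"api": "servo_tool", "payload": {"moves": [{"dp":[0,0,0],"delta_rot":[0,0,0],"fingers":0.6},{"dp":[0,0,0],"delta_rot":[0,0,0],"fingers":0.6},{"dp":[0,0,0],"delta_rot":[0,0,0],"fingers":0.6},{"dp":[0,0,0],"delta_rot":[0,0,0],"fingers":0.6},{"dp":[0,0,0],"delta_rot":[0,0,0],"fingers":0.6}]}}

```text
clock: 8.35
position: [0.5215, 0.1735, 0.2169]
ee_rot: [-0.0, 0.001, 1.0, -0.0]
contact_force: [0.5, 0.3, -1.3]
width: 0.0568
gripper_force: 44.1
```

```bash
cat >> h.py <<'E'
def bore(T,m):
    c,hh=cv2.findContours((m*255).astype(np.uint8),cv2.RETR_CCOMP,cv2.CHAIN_APPROX_NONE)
    for k,h in zip(c,hh[0]):
        if h[3]>=0 and len(k)>25:
            q=T[k[:,0,1],k[:,0,0]];print("bore",len(k),cv2.minEnclosingCircle(q[:,:2].astype(np.float32)))
E
python3 - <<'E'
from h import *
im,T,m=held("w6",.06);bore(T,m)
E
```

```text
w6 tcp [0.5215 0.1735 0.2169] ztop rel -0.0647 at centre -0.0648 tilt x,y [ 0.001 -0.001] x range [-0.0291  0.0279] n 8737 w 0.05680628754353264 44.14790913462639
bore 104 ((-0.0004187569720670581, 0.00014803788508288562), 0.010527332313358784)
```

Emit:
{"api": "servo_tool", "payload": {"moves": [{"dp":[0,0.15,0],"delta_rot":[0,0,0],"fingers":0.6},{"dp":[0,0.0565,0],"delta_rot":[0,0,0],"fingers":0.6},{"dp":[0,0,0],"delta_rot":[0,0,0],"fingers":0.6},{"dp":[0,0,0],"delta_rot":[0,0,0],"fingers":0.6},{"dp":[0,0,0],"delta_rot":[0,0,0],"fingers":0.6}]}}

```text
clock: 8.9
position: [0.5213, 0.215, 0.2169]
ee_rot: [-0.0, 0.0, 1.0, -0.0]
contact_force: [-0.1, 0.1, -1.7]
width: 0.0565
gripper_force: 44.1
```

Emit:
{"api": "servo_tool", "payload": {"moves": [{"dp":[0,0,0],"delta_rot":[0,0,0],"fingers":0.6},{"dp":[0,0,0],"delta_rot":[0,0,0],"fingers":0.6}]}}

```text
clock: 9.1
position: [0.5215, 0.2152, 0.2169]
ee_rot: [-0.0, 0.0, 1.0, -0.0]
contact_force: [-0.7, 0.2, -2.5]
width: 0.056
gripper_force: 44.1
```

```bash
python3 - <<'E'
from h import *
im,T,m=held("w7",.06);bore(T,m)
D=np.load("w7.npz");W=T+D["p"]
k=(np.hypot(W[...,0]-.5213,W[...,1]-.2152)<.02)&(W[...,2]<.126)&(W[...,2]>.06)
p=W[k];print(len(p)); 
for a,b in((.06,.08),(.08,.115),(.115,.126)):
    s=p[(p[:,2]>a)&(p[:,2]<b)]
    if len(s):print(a,len(s),s.min(0).round(4),s.max(0).round(4))
cv2.imwrite("pics/w7.png",cv2.resize(im[200:320,190:330,::-1],None,fx=5,fy=5))
E
```

```text
w7 tcp [0.5215 0.2152 0.2169] ztop rel -0.0648 at centre -0.0648 tilt x,y [ 0.    -0.001] x range [-0.029   0.0281] n 8743 w 0.05600948780160558 44.1493241378339
bore 104 ((-0.00034330112976022065, 0.00021951098460704088), 0.010424159467220306)
1001
0.06 972 [0.5015 0.1955 0.0699] [0.523  0.2351 0.0799]
0.08 29 [0.5133 0.2101 0.0801] [0.5158 0.2208 0.0845]
```

View pics/w7.png

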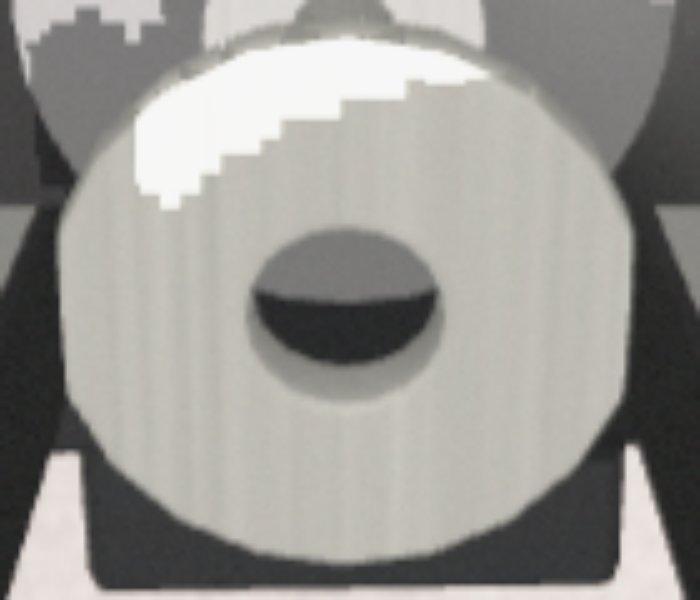

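The crop shows the bore centred at x≈345, the same as the boss and post foot (344), so y is aligned. Lowering now.

Emit:
{"api": "servo_tool", "payload": {"moves": [{"dp":[0,0,0.06],"delta_rot":[0,0,0],"fingers":0.6},{"dp":[0,0,0.05],"delta_rot":[0,0,0],"fingers":0.6},{"dp":[0,0,0.03],"delta_rot":[0,0,0],"fingers":0.6},{"dp":[0,0,0.02],"delta_rot":[0,0,0],"fingers":0.6},{"dp":[0,0,0.02],"delta_rot":[0,0,0],"fingers":0.6}]}}

```text
clock: 9.65
position: [0.5214, 0.2158, 0.1803]
ee_rot: [-0.0, -0.0, 1.0, -0.0]
contact_force: [0.3, 0.7, -2.0]
width: 0.0563
gripper_force: 44.1
```

Emit:
{"api": "servo_tool", "payload": {"moves": [{"dp":[0,0,0],"delta_rot":[0,0,0],"fingers":0.6},{"dp":[0,0,0],"delta_rot":[0,0,0],"fingers":0.6}]}}

```text
clock: 9.85
position: [0.5216, 0.2159, 0.181]
ee_rot: [0.0, -0.0, 1.0, 0.0]
contact_force: [-0.3, 0.3, -1.2]
width: 0.0565
gripper_force: 44.1
```

Emit:
{"api": "servo_tool", "payload": {"moves": [{"dp":[0,-0.004,0.03],"delta_rot":[0,0,0],"fingers":0.6},{"dp":[0,0,0.04],"delta_rot":[0,0,0],"fingers":0.6},{"dp":[0,0,0.04],"delta_rot":[0,0,0],"fingers":0.6},{"dp":[0,0,0.03],"delta_rot":[0,0,0],"fingers":0.6},{"dp":[0,0,0.02],"delta_rot":[0,0,0],"fingers":0.6}]}}

```text
clock: 10.35
position: [0.5211, 0.2149, 0.1479]
ee_rot: [-0.001, -0.0, 1.0, -0.0]
contact_force: [0.5, 0.2, -1.3]
width: 0.0566
gripper_force: 44.1
```

Emit:
{"api": "servo_tool", "payload": {"moves": [{"dp":[0,0,0],"delta_rot":[0,0,0],"fingers":0.6},{"dp":[0,0,0],"delta_rot":[0,0,0],"fingers":0.6},{"dp":[0,0,0],"delta_rot":[0,0,0],"fingers":0.6}]}}

```text
clock: 10.65
position: [0.5217, 0.2151, 0.1492]
ee_rot: [0.0, -0.0, 1.0, 0.0]
contact_force: [0.5, 0.5, -1.7]
width: 0.0567
gripper_force: 44.1
```

Emit:
{"api": "servo_tool", "payload": {"moves": [{"dp":[0,0,0.008],"delta_rot":[0,0,0],"fingers":0.6},{"dp":[0,0,0.008],"delta_rot":[0,0,0],"fingers":0.6},{"dp":[0,0,0.004],"delta_rot":[0,0,0],"fingers":0.6},{"dp":[0,0,0],"delta_rot":[0,0,0],"fingers":0.6},{"dp":[0,0,0],"delta_rot":[0,0,0],"fingers":0.6}]}}

```text
clock: 11.15
position: [0.5214, 0.215, 0.1449]
ee_rot: [0.0, -0.0, 1.0, 0.0]
contact_force: [-0.8, -0.4, -1.4]
width: 0.0566
gripper_force: 44.1
```

Emit:
{"api": "servo_tool", "payload": {"moves": [{"dp":[0,0,0.003],"delta_rot":[0,0,0],"fingers":0.6},{"dp":[0,0,0],"delta_rot":[0,0,0],"fingers":0.6},{"dp":[0,0,0],"delta_rot":[0,0,0],"fingers":0.6}]}}

```text
clock: 11.45
position: [0.5216, 0.215, 0.1445]
ee_rot: [0.0, -0.0, 1.0, 0.0]
contact_force: [-0.1, -1.2, -0.1]
width: 0.0567
gripper_force: 44.4
```

Emit:
{"api": "servo_tool", "payload": {"moves": [{"dp":[0,0,0],"delta_rot":[0,0,0],"fingers":0.75},{"dp":[0,0,0],"delta_rot":[0,0,0],"fingers":0.86},{"dp":[0,0,0],"delta_rot":[0,0,0],"fingers":0.86},{"dp":[0,0,0],"delta_rot":[0,0,0],"fingers":0.86},{"dp":[0,0,0],"delta_rot":[0,0,0],"fingers":0.86}]}}

```text
clock: 11.95
position: [0.5215, 0.215, 0.1443]
ee_rot: [0.0, -0.0, 1.0, 0.0]
contact_force: [0.3, -0.3, 0.1]
width: 0.0734
gripper_force: 0.0
```

Emit:
{"api": "servo_tool", "payload": {"moves": [{"dp":[0,0,-0.1],"delta_rot":[0,0,0],"fingers":0.86},{"dp":[0,0,-0.2],"delta_rot":[0,0,0],"fingers":0.86},{"dp":[0,0,-0.2],"delta_rot":[0,0,0],"fingers":0.86},{"dp":[0,0,0],"delta_rot":[0,0,0],"fingers":0.86},{"dp":[0,0,0],"delta_rot":[0,0,0],"fingers":0.86}]}}

```text
clock: 12.45
position: [0.5217, 0.2151, 0.2453]
ee_rot: [0.001, -0.0, 1.0, 0.0]
contact_force: [-0.5, -0.2, -0.7]
width: 0.0734
gripper_force: 0.0
```

```bash
python3 - <<'E'
from h import *
im,d,C,W=ring("w8",(.5213,.2152),.080,.06)
k=(np.hypot(W[...,0]-.5213,W[...,1]-.2152)<.026)&(W[...,2]<.086)&(W[...,2]>.076);p=W[k]
print(np.median(p[:,2]),np.linalg.lstsq(np.c_[p[:,:2],np.ones(len(p))],p[:,2],rcond=None)[0])
E
```

```text
w8 tcp [0.5217 0.2151 0.2453] q [ 1.1e-03 -1.0e-04  1.0e+00  4.0e-04] fit [0.5216 0.2159] dia 0.05839393430744802 encl ((0.5217546224594116, 0.21587419509887695), 0.029941780492663383) z nan table 0.0011956217890710108
offset world [-8.68529013e-05  8.60201902e-04]
0.07983173471484545 [-0.00227519 -0.00229639  0.08153475]
```

The washer is home: its top is at 79.8 mm against 80 expected, and it is centred. Next, the sleeve.

Emit:
{"api": "servo_tool", "payload": {"moves": [{"dp":[-0.082,-0.204,0.019],"delta_rot":[0,0,0],"fingers":0.58},{"dp":[-0.082,-0.204,0.019],"delta_rot":[0,0,0],"fingers":0.58},{"dp":[-0.082,-0.204,0.019],"delta_rot":[0,0,0],"fingers":0.58},{"dp":[-0.082,-0.204,0.019],"delta_rot":[0,0,0],"fingers":0.58},{"dp":[-0.082,-0.204,0.019],"delta_rot":[0,0,0],"fingers":0.58}]}}

```text
clock: 13.0
position: [0.6029, 0.0095, 0.2229]
ee_rot: [-0.002, -0.0, 1.0, 0.0]
contact_force: [-0.2, 0.2, 0.4]
width: 0.0495
gripper_force: 0.0
```

Emit:
{"api": "servo_tool", "payload": {"moves": [{"dp":[-0.082,-0.204,0.019],"delta_rot":[0,0,0],"fingers":0.58},{"dp":[-0.082,-0.204,0.019],"delta_rot":[0,0,0],"fingers":0.58},{"dp":[-0.082,-0.204,0.019],"delta_rot":[0,0,0],"fingers":0.58},{"dp":[0,0,0],"delta_rot":[0,0,0],"fingers":0.58},{"dp":[0,0,0],"delta_rot":[0,0,0],"fingers":0.58}]}}

```text
clock: 13.5
position: [0.6518, -0.1121, 0.2112]
ee_rot: [-0.002, 0.001, 1.0, 0.001]
contact_force: [0.1, 0.9, 0.6]
width: 0.0497
gripper_force: 0.0
```

Emit:
{"api": "servo_tool", "payload": {"moves": [{"dp":[0,0,0],"delta_rot":[0,0,0],"fingers":0.58},{"dp":[0,0,0],"delta_rot":[0,0,0],"fingers":0.58},{"dp":[0,0,0],"delta_rot":[0,0,0],"fingers":0.58}]}}

```text
clock: 13.8
position: [0.6524, -0.11, 0.2141]
ee_rot: [-0.0, -0.001, 1.0, 0.0]
contact_force: [-0.7, -0.5, 0.7]
width: 0.0498
gripper_force: 0.0
```

```bash
python3 - <<'E'
from h import *
im,d,C,W=ring("w9",(.653,-.1115),.020,.034)
u,v=proj(C,[.653,-.1115,.02]).astype(int);print(u,v,im[v-15:v+15,u-15:u+15].reshape(-1,3).max(0),im[v,u-11],im[v,u+11])
E
```

```text
w9 tcp [ 0.6524 -0.11    0.2141] q [-0.e+00 -9.e-04  1.e+00  2.e-04] fit [ 0.6527 -0.1108] dia 0.032323545162870365 encl ((0.6528303623199463, -0.1107177883386612), 0.0168116707354784) z nan table 0.00022489948090692602
offset world [ 0.00033026 -0.00082699]
256 188 [242 243 243] [233 231 228] [115 112 111]
```

Emit:
{"api": "servo_tool", "payload": {"moves": [{"dp":[-0.002,-0.004,0.2],"delta_rot":[0,0,0],"fingers":0.58},{"dp":[0,0,0.2],"delta_rot":[0,0,0],"fingers":0.58},{"dp":[0,0,0.12],"delta_rot":[0,0,0],"fingers":0.58},{"dp":[0,0,0.06],"delta_rot":[0,0,0],"fingers":0.58},{"dp":[0,0,0],"delta_rot":[0,0,0],"fingers":0.58}]}}

```text
clock: 14.35
position: [0.6523, -0.1115, 0.0965]
ee_rot: [-0.001, -0.0, 1.0, 0.0]
contact_force: [-0.1, 0.3, 0.3]
width: 0.0498
gripper_force: 0.0
```

Emit:
{"api": "servo_tool", "payload": {"moves": [{"dp":[0,0,0.03],"delta_rot":[0,0,0],"fingers":0.58},{"dp":[0,0,0.03],"delta_rot":[0,0,0],"fingers":0.58},{"dp":[0,0,0.03],"delta_rot":[0,0,0],"fingers":0.58},{"dp":[0,0,0],"delta_rot":[0,0,0],"fingers":0.58},{"dp":[0,0,0],"delta_rot":[0,0,0],"fingers":0.58}]}}

```text
clock: 14.85
position: [0.6532, -0.1122, 0.08]
ee_rot: [0.0, -0.0, 1.0, 0.0]
contact_force: [0.2, 0.1, -0.2]
width: 0.0495
gripper_force: 0.0
```

Emit:
{"api": "servo_tool", "payload": {"moves": [{"dp":[0,0,0],"delta_rot":[0,0,0],"fingers":0.58},{"dp":[0,0,0],"delta_rot":[0,0,0],"fingers":0.58},{"dp":[0,0,0],"delta_rot":[0,0,0],"fingers":0.58}]}}

```text
clock: 15.15
position: [0.6533, -0.1122, 0.0801]
ee_rot: [0.0, -0.0, 1.0, -0.0]
contact_force: [-0.2, -0.6, 1.1]
width: 0.0494
gripper_force: 0.0
```

```bash
python3 - <<'E'
from h import *
im,d,C,W=ring("w10",(.6527,-.1108),.020,.034)
E
```

```text
w10 tcp [ 0.6533 -0.1122  0.0801] q [ 2.e-04 -1.e-04  1.e+00 -0.e+00] fit [ 0.6522 -0.1109] dia 0.03294115437573852 encl ((0.6522396206855774, -0.11069364100694656), 0.01721431501209736) z nan table 0.0002147514151976948
offset world [-0.0010227   0.00132204]
```

Emit:
{"api": "servo_tool", "payload": {"moves": [{"dp":[0.005,0.0065,0.01],"delta_rot":[0,0,0],"fingers":0.5},{"dp":[0,0,0],"delta_rot":[0,0,0],"fingers":0.4},{"dp":[0,0,0],"delta_rot":[0,0,0],"fingers":0.3},{"dp":[0,0,0],"delta_rot":[0,0,0],"fingers":0.25},{"dp":[0,0,0],"delta_rot":[0,0,0],"fingers":0.25}]}}

```text
clock: 15.7
position: [0.6521, -0.1108, 0.0779]
ee_rot: [0.0, -0.0, 1.0, 0.0]
contact_force: [0.2, 0.3, 0.4]
width: 0.0315
gripper_force: 39.7
```

Emit:
{"api": "servo_tool", "payload": {"moves": [{"dp":[0,0,0],"delta_rot":[0,0,0],"fingers":0.25},{"dp":[0,0,0],"delta_rot":[0,0,0],"fingers":0.25}]}}

```text
clock: 15.9
position: [0.6521, -0.1109, 0.0779]
ee_rot: [0.0, -0.0, 1.0, 0.0]
contact_force: [0.9, -0.3, -1.1]
width: 0.0319
gripper_force: 39.7
```

Emit:
{"api": "servo_tool", "payload": {"moves": [{"dp":[0,0,-0.03],"delta_rot":[0,0,0],"fingers":0.25},{"dp":[0,0,-0.1],"delta_rot":[0,0,0],"fingers":0.25},{"dp":[0,0,-0.12],"delta_rot":[0,0,0],"fingers":0.25},{"dp":[0,0,0],"delta_rot":[0,0,0],"fingers":0.25},{"dp":[0,0,0],"delta_rot":[0,0,0],"fingers":0.25}]}}

```text
clock: 16.4
position: [0.6523, -0.1109, 0.1284]
ee_rot: [0.001, -0.0, 1.0, -0.0]
contact_force: [-0.2, -0.5, -0.6]
width: 0.0317
gripper_force: 39.7
```

```bash
python3 - <<'E'
from h import *
im,T,m=held("w11",.034);bore(T,m)
k=(abs(T[...,0])<.02)&(abs(T[...,1])<.014)&(T[...,2]<-.045)&(T[...,2]>-.085);print(np.percentile(T[...,2][k],[1,10,50,90,99]))
E
```

```text
w11 tcp [ 0.6523 -0.1109  0.1284] ztop rel -0.0589 at centre -0.0585 tilt x,y [ 0.01  -0.003] x range [-0.0155  0.0169] n 2302 w 0.03172481748761845 39.68348041176796
bore 109 ((0.0009386051096953452, 0.0002641122555360198), 0.010229011997580528)
[-0.07626544 -0.07197995 -0.05890049 -0.05760349 -0.05696187]
```

Emit:
{"api": "servo_tool", "payload": {"moves": [{"dp":[0,0,-0.229],"delta_rot":[0,0,0],"fingers":0.25},{"dp":[0,0,-0.229],"delta_rot":[0,0,0],"fingers":0.25},{"dp":[0.0823,0.2037,0],"delta_rot":[0,0,0],"fingers":0.25},{"dp":[0.0823,0.2037,0],"delta_rot":[0,0,0],"fingers":0.25},{"dp":[0.0823,0.2037,0],"delta_rot":[0,0,0],"fingers":0.25}]}}

```text
clock: 16.95
position: [0.6015, 0.0123, 0.2184]
ee_rot: [-0.001, 0.001, 1.0, 0.0]
contact_force: [-0.1, 0.9, -0.6]
width: 0.0315
gripper_force: 40.0
```

Emit:
{"api": "servo_tool", "payload": {"moves": [{"dp":[0.0823,0.2037,0],"delta_rot":[0,0,0],"fingers":0.25},{"dp":[0.0823,0.2037,0],"delta_rot":[0,0,0],"fingers":0.25},{"dp":[0.0823,0.2037,0],"delta_rot":[0,0,0],"fingers":0.25},{"dp":[0.0823,0.2037,0],"delta_rot":[0,0,0],"fingers":0.25},{"dp":[0.0823,0.2037,0],"delta_rot":[0,0,0],"fingers":0.25}]}}

```text
clock: 17.45
position: [0.5188, 0.2163, 0.2181]
ee_rot: [-0.001, 0.0, 1.0, -0.0]
contact_force: [0.5, 1.1, -0.6]
width: 0.0318
gripper_force: 40.0
```

Emit:
{"api": "servo_tool", "payload": {"moves": [{"dp":[0,0,0],"delta_rot":[0,0,0],"fingers":0.25},{"dp":[0,0,0],"delta_rot":[0,0,0],"fingers":0.25},{"dp":[0,0,0],"delta_rot":[0,0,0],"fingers":0.25},{"dp":[0,0,0],"delta_rot":[0,0,0],"fingers":0.25},{"dp":[0,0,0],"delta_rot":[0,0,0],"fingers":0.25}]}}

```text
clock: 17.95
position: [0.5209, 0.2138, 0.2193]
ee_rot: [-0.0, 0.001, 1.0, -0.0]
contact_force: [-0.3, -0.5, -0.6]
width: 0.0316
gripper_force: 40.0
```

```bash
python3 - <<'E'
from h import *
im,T,m=held("w12",.034);bore(T,m)
E
```

```text
w12 tcp [0.5209 0.2138 0.2193] ztop rel -0.0589 at centre -0.0584 tilt x,y [ 0.006 -0.003] x range [-0.0154  0.0169] n 2305 w 0.03159246092319137 39.99469259753823
bore 111 ((0.0008111349307000637, 0.0005399687215685844), 0.01029446255415678)
```

Emit:
{"api": "servo_tool", "payload": {"moves": [{"dp":[0,0.005,0.05],"delta_rot":[0,0,0],"fingers":0.25},{"dp":[0,0,0.05],"delta_rot":[0,0,0],"fingers":0.25},{"dp":[0,0,0.03],"delta_rot":[0,0,0],"fingers":0.25},{"dp":[0,0,0.02],"delta_rot":[0,0,0],"fingers":0.25},{"dp":[0,0,0.02],"delta_rot":[0,0,0],"fingers":0.25}]}}

```text
clock: 18.5
position: [0.5203, 0.216, 0.1849]
ee_rot: [-0.0, -0.0, 1.0, -0.0]
contact_force: [0.4, 0.8, -1.3]
width: 0.0314
gripper_force: 40.0
```

Emit:
{"api": "servo_tool", "payload": {"moves": [{"dp":[0,0,0],"delta_rot":[0,0,0],"fingers":0.25},{"dp":[0,0,0],"delta_rot":[0,0,0],"fingers":0.25},{"dp":[0,0,0],"delta_rot":[0,0,0],"fingers":0.25}]}}

```text
clock: 18.8
position: [0.5206, 0.2161, 0.1859]
ee_rot: [0.0, -0.0, 1.0, 0.0]
contact_force: [-0.4, 0.4, -0.4]
width: 0.0316
gripper_force: 40.0
```

Emit:
{"api": "servo_tool", "payload": {"moves": [{"dp":[0,-0.005,0],"delta_rot":[0,0,0],"fingers":0.25},{"dp":[0,0,0.04],"delta_rot":[0,0,0],"fingers":0.25},{"dp":[0,0,0.04],"delta_rot":[0,0,0],"fingers":0.25},{"dp":[0,0,0.03],"delta_rot":[0,0,0],"fingers":0.25},{"dp":[0,0,0.01],"delta_rot":[0,0,0],"fingers":0.25}]}}

```text
clock: 19.3
position: [0.5197, 0.2148, 0.1602]
ee_rot: [-0.001, -0.0, 1.0, -0.0]
contact_force: [-0.0, -0.2, -0.8]
width: 0.0314
gripper_force: 40.0
```

Emit:
{"api": "servo_tool", "payload": {"moves": [{"dp":[0,0,0],"delta_rot":[0,0,0],"fingers":0.25},{"dp":[0,0,0],"delta_rot":[0,0,0],"fingers":0.25},{"dp":[0,0,0],"delta_rot":[0,0,0],"fingers":0.25}]}}

```text
clock: 19.6
position: [0.5206, 0.2151, 0.1618]
ee_rot: [0.0, -0.0, 1.0, 0.0]
contact_force: [0.7, 1.2, 0.1]
width: 0.0314
gripper_force: 40.0
```

Emit:
{"api": "servo_tool", "payload": {"moves": [{"dp":[0,0,0.008],"delta_rot":[0,0,0],"fingers":0.25},{"dp":[0,0,0.006],"delta_rot":[0,0,0],"fingers":0.25},{"dp":[0,0,0.004],"delta_rot":[0,0,0],"fingers":0.25},{"dp":[0,0,0],"delta_rot":[0,0,0],"fingers":0.25},{"dp":[0,0,0],"delta_rot":[0,0,0],"fingers":0.25}]}}

```text
clock: 20.1
position: [0.5204, 0.215, 0.1579]
ee_rot: [0.0, -0.0, 1.0, 0.0]
contact_force: [-0.0, 0.7, -1.5]
width: 0.0314
gripper_force: 40.0
```

Emit:
{"api": "servo_tool", "payload": {"moves": [{"dp":[0,0,0.003],"delta_rot":[0,0,0],"fingers":0.25},{"dp":[0,0,0],"delta_rot":[0,0,0],"fingers":0.25},{"dp":[0,0,0],"delta_rot":[0,0,0],"fingers":0.25}]}}

```text
clock: 20.4
position: [0.5204, 0.215, 0.1578]
ee_rot: [0.0, -0.0, 1.0, 0.0]
contact_force: [-0.6, -0.2, 5.2]
width: 0.0316
gripper_force: 40.5
```

Emit:
{"api": "servo_tool", "payload": {"moves": [{"dp":[0,0,0],"delta_rot":[0,0,0],"fingers":0.45},{"dp":[0,0,0],"delta_rot":[0,0,0],"fingers":0.6},{"dp":[0,0,0],"delta_rot":[0,0,0],"fingers":0.6},{"dp":[0,0,0],"delta_rot":[0,0,0],"fingers":0.6},{"dp":[0,0,0],"delta_rot":[0,0,0],"fingers":0.6}]}}

```text
clock: 20.9
position: [0.5204, 0.215, 0.1571]
ee_rot: [-0.0, -0.0, 1.0, 0.0]
contact_force: [-0.8, 0.2, -0.4]
width: 0.0511
gripper_force: 0.0
```

Emit:
{"api": "servo_tool", "payload": {"moves": [{"dp":[0,0,-0.1],"delta_rot":[0,0,0],"fingers":0.6},{"dp":[0,0,-0.2],"delta_rot":[0,0,0],"fingers":0.6},{"dp":[0,0,-0.14],"delta_rot":[0,0,0],"fingers":0.72},{"dp":[0,0,0],"delta_rot":[0,0,0],"fingers":0.72},{"dp":[0,0,0],"delta_rot":[0,0,0],"fingers":0.72}]}}

```text
clock: 21.4
position: [0.5204, 0.215, 0.2457]
ee_rot: [0.001, -0.0, 1.0, 0.0]
contact_force: [-1.0, 0.9, -0.2]
width: 0.0615
gripper_force: 0.0
```

```bash
python3 - <<'E'
from h import *
im,d,C,W=ring("w13",(.5213,.2152),.100,.034)
k=(np.hypot(W[...,0]-.5213,W[...,1]-.2152)<.03)
for a,b in((.074,.086),(.09,.106)):
    p=W[k&(W[...,2]>a)&(W[...,2]<b)];print(np.median(p[:,2]),len(p),np.percentile(p[:,2],[10,90]))
E
```

```text
w13 tcp [0.5204 0.215  0.2457] q [ 5.e-04 -1.e-04  1.e+00  2.e-04] fit [0.5216 0.2159] dia 0.032549228018782184 encl ((0.5216600894927979, 0.216029092669487), 0.01693144626915455) z nan table 0.0011461466930008934
offset world [0.0012469  0.00094831]
0.07980622823200445 2397 [0.07880382 0.08069104]
0.09955633731984734 1107 [0.09615344 0.10066341]
```

The sleeve is home, with its top at 99.6 mm against 100 expected. Now the collar.

Emit:
{"api": "servo_tool", "payload": {"moves": [{"dp":[0.045,-0.203,0.015],"delta_rot":[0,0,0],"fingers":0.72},{"dp":[0.045,-0.203,0.015],"delta_rot":[0,0,0],"fingers":0.72},{"dp":[0.045,-0.203,0.015],"delta_rot":[0,0,0],"fingers":0.72},{"dp":[0.045,-0.203,0.015],"delta_rot":[0,0,0],"fingers":0.72},{"dp":[0.045,-0.203,0.015],"delta_rot":[0,0,0],"fingers":0.72}]}}

```text
clock: 21.95
position: [0.4738, 0.0107, 0.2285]
ee_rot: [-0.002, -0.0, 1.0, 0.0]
contact_force: [0.9, -0.9, 0.4]
width: 0.0613
gripper_force: 0.0
```

Emit:
{"api": "servo_tool", "payload": {"moves": [{"dp":[0.045,-0.203,0.015],"delta_rot":[0,0,0],"fingers":0.72},{"dp":[0.045,-0.203,0.015],"delta_rot":[0,0,0],"fingers":0.72},{"dp":[0.045,-0.203,0.015],"delta_rot":[0,0,0],"fingers":0.72},{"dp":[0.045,-0.203,0.015],"delta_rot":[0,0,0],"fingers":0.72},{"dp":[0.045,-0.203,0.015],"delta_rot":[0,0,0],"fingers":0.72}]}}

```text
clock: 22.45
position: [0.429, -0.192, 0.2136]
ee_rot: [-0.001, -0.0, 1.0, 0.001]
contact_force: [0.8, 0.5, 0.5]
width: 0.0616
gripper_force: 0.0
```

Emit:
{"api": "servo_tool", "payload": {"moves": [{"dp":[0,0,0],"delta_rot":[0,0,0],"fingers":0.72},{"dp":[0,0,0],"delta_rot":[0,0,0],"fingers":0.72},{"dp":[0,0,0],"delta_rot":[0,0,0],"fingers":0.72},{"dp":[0,0,0],"delta_rot":[0,0,0],"fingers":0.72},{"dp":[0,0,0],"delta_rot":[0,0,0],"fingers":0.72}]}}

```text
clock: 22.95
position: [0.4306, -0.1899, 0.2152]
ee_rot: [-0.0, -0.001, 1.0, 0.0]
contact_force: [-0.1, 0.3, -0.4]
width: 0.0616
gripper_force: 0.0
```

```bash
python3 - <<'E'
from h import *
im,d,C,W=ring("w14",(.4298,-.1916),.010,.046)
E
```

```text
w14 tcp [ 0.4306 -0.1899  0.2152] q [-1.0e-04 -1.1e-03  1.0e+00  2.0e-04] fit [ 0.43   -0.1935] dia 0.04434184796892556 encl ((0.43030238151550293, -0.19330325722694397), 0.023092595860362053) z nan table 0.00012625522541165335
offset world [-0.0006181  -0.00359238]
```

Emit:
{"api": "servo_tool", "payload": {"moves": [{"dp":[0.002,-0.0175,0.2],"delta_rot":[0,0,0],"fingers":0.72},{"dp":[0,0,0.2],"delta_rot":[0,0,0],"fingers":0.72},{"dp":[0,0,0.15],"delta_rot":[0,0,0],"fingers":0.72},{"dp":[0,0,0.07],"delta_rot":[0,0,0],"fingers":0.72},{"dp":[0,0,0],"delta_rot":[0,0,0],"fingers":0.72}]}}

```text
clock: 23.5
position: [0.429, -0.1932, 0.0895]
ee_rot: [-0.002, -0.001, 1.0, 0.001]
contact_force: [0.3, 0.4, 0.4]
width: 0.0614
gripper_force: 0.0
```

Emit:
{"api": "servo_tool", "payload": {"moves": [{"dp":[0,0,0],"delta_rot":[0,0,0],"fingers":0.72},{"dp":[0,0,0.03],"delta_rot":[0,0,0],"fingers":0.72},{"dp":[0,0,0.03],"delta_rot":[0,0,0],"fingers":0.72},{"dp":[0,0,0.01],"delta_rot":[0,0,0],"fingers":0.72},{"dp":[0,0,0],"delta_rot":[0,0,0],"fingers":0.72}]}}

```text
clock: 24.0
position: [0.4299, -0.1944, 0.0772]
ee_rot: [-0.0, -0.0, 1.0, 0.0]
contact_force: [-1.0, 0.2, -0.0]
width: 0.0614
gripper_force: 0.0
```

Emit:
{"api": "servo_tool", "payload": {"moves": [{"dp":[0,0,0],"delta_rot":[0,0,0],"fingers":0.72},{"dp":[0,0,0],"delta_rot":[0,0,0],"fingers":0.72},{"dp":[0,0,0],"delta_rot":[0,0,0],"fingers":0.72},{"dp":[0,0,0],"delta_rot":[0,0,0],"fingers":0.72}]}}

```text
clock: 24.4
position: [0.4301, -0.1946, 0.0774]
ee_rot: [0.0, -0.0, 1.0, -0.0]
contact_force: [-0.0, -0.4, 0.8]
width: 0.0617
gripper_force: 0.0
```

```bash
python3 - <<'E'
from h import *
im,d,C,W=ring("w15",(.430,-.1935),.010,.046)
E
```

```text
w15 tcp [ 0.4301 -0.1946  0.0774] q [ 1.e-04 -1.e-04  1.e+00 -0.e+00] fit [ 0.4296 -0.1936] dia 0.04492356580155033 encl ((0.42978551983833313, -0.19327545166015625), 0.023472629487514496) z nan table 0.0002026740303017749
offset world [-0.00056535  0.00095179]
```

Emit:
{"api": "servo_tool", "payload": {"moves": [{"dp":[0.003,0.005,0.012],"delta_rot":[0,0,0],"fingers":0.65},{"dp":[0,0,0],"delta_rot":[0,0,0],"fingers":0.55},{"dp":[0,0,0],"delta_rot":[0,0,0],"fingers":0.45},{"dp":[0,0,0],"delta_rot":[0,0,0],"fingers":0.4},{"dp":[0,0,0],"delta_rot":[0,0,0],"fingers":0.4}]}}

```text
clock: 24.95
position: [0.4292, -0.1934, 0.0752]
ee_rot: [-0.0, -0.0, 1.0, 0.0]
contact_force: [-1.3, -0.0, 5.5]
width: 0.0432
gripper_force: 40.0
```

Emit:
{"api": "servo_tool", "payload": {"moves": [{"dp":[0,0,0],"delta_rot":[0,0,0],"fingers":0.4},{"dp":[0,0,0],"delta_rot":[0,0,0],"fingers":0.4}]}}

```text
clock: 25.15
position: [0.4292, -0.1934, 0.0752]
ee_rot: [-0.0, -0.0, 1.0, 0.0]
contact_force: [-1.5, 0.5, 5.1]
width: 0.0435
gripper_force: 40.0
```

Emit:
{"api": "servo_tool", "payload": {"moves": [{"dp":[0,0,-0.03],"delta_rot":[0,0,0],"fingers":0.4},{"dp":[0,0,-0.1],"delta_rot":[0,0,0],"fingers":0.4},{"dp":[0,0,-0.12],"delta_rot":[0,0,0],"fingers":0.4},{"dp":[0,0,0],"delta_rot":[0,0,0],"fingers":0.4},{"dp":[0,0,0],"delta_rot":[0,0,0],"fingers":0.4}]}}

```text
clock: 25.65
position: [0.4296, -0.1936, 0.1251]
ee_rot: [0.001, -0.0, 1.0, -0.0]
contact_force: [-0.4, 0.2, -1.3]
width: 0.0433
gripper_force: 40.9
```

```bash
python3 - <<'E'
from h import *
im,T,m=held("w16",.046);bore(T,m)
E
```

```text
w16 tcp [ 0.4296 -0.1936  0.1251] ztop rel -0.0656 at centre -0.0656 tilt x,y [ 0.006 -0.001] x range [-0.0217  0.022 ] n 4644 w 0.04334349970635201 40.886935237795115
bore 108 ((0.0005006990395486355, 0.00018663136870600283), 0.01028713770210743)
```

Emit:
{"api": "servo_tool", "payload": {"moves": [{"dp":[0,0,-0.23],"delta_rot":[0,0,0],"fingers":0.4},{"dp":[0,0,-0.23],"delta_rot":[0,0,0],"fingers":0.4},{"dp":[-0.0457,0.2043,0],"delta_rot":[0,0,0],"fingers":0.4},{"dp":[-0.0457,0.2043,0],"delta_rot":[0,0,0],"fingers":0.4},{"dp":[-0.0457,0.2043,0],"delta_rot":[0,0,0],"fingers":0.4}]}}

```text
clock: 26.2
position: [0.4565, -0.0698, 0.2161]
ee_rot: [-0.001, 0.001, 1.0, 0.0]
contact_force: [0.3, -0.0, -1.3]
width: 0.0433
gripper_force: 41.4
```

Emit:
{"api": "servo_tool", "payload": {"moves": [{"dp":[-0.0457,0.2043,0],"delta_rot":[0,0,0],"fingers":0.4},{"dp":[-0.0457,0.2043,0],"delta_rot":[0,0,0],"fingers":0.4},{"dp":[-0.0457,0.2043,0],"delta_rot":[0,0,0],"fingers":0.4},{"dp":[-0.0457,0.2043,0],"delta_rot":[0,0,0],"fingers":0.4},{"dp":[-0.0457,0.2043,0],"delta_rot":[0,0,0],"fingers":0.4}]}}

```text
clock: 26.7
position: [0.502, 0.1351, 0.2154]
ee_rot: [-0.001, -0.0, 1.0, -0.0]
contact_force: [1.4, -0.1, 0.4]
width: 0.0433
gripper_force: 41.4
```

Emit:
{"api": "servo_tool", "payload": {"moves": [{"dp":[-0.0457,0.2043,0],"delta_rot":[0,0,0],"fingers":0.4},{"dp":[-0.0457,0.2043,0],"delta_rot":[0,0,0],"fingers":0.4},{"dp":[0,0,0],"delta_rot":[0,0,0],"fingers":0.4},{"dp":[0,0,0],"delta_rot":[0,0,0],"fingers":0.4},{"dp":[0,0,0],"delta_rot":[0,0,0],"fingers":0.4}]}}

```text
clock: 27.2
position: [0.52, 0.2142, 0.2158]
ee_rot: [-0.001, 0.0, 1.0, -0.001]
contact_force: [1.4, 0.3, -0.5]
width: 0.0431
gripper_force: 41.4
```

Emit:
{"api": "servo_tool", "payload": {"moves": [{"dp":[0,0,0],"delta_rot":[0,0,0],"fingers":0.4},{"dp":[0,0,0],"delta_rot":[0,0,0],"fingers":0.4},{"dp":[0,0,0],"delta_rot":[0,0,0],"fingers":0.4}]}}

```text
clock: 27.5
position: [0.5208, 0.2142, 0.2171]
ee_rot: [0.0, 0.001, 1.0, 0.0]
contact_force: [0.4, 0.5, 0.1]
width: 0.0431
gripper_force: 41.4
```

```bash
python3 - <<'E'
from h import *
im,T,m=held("w17",.046);bore(T,m)
E
```

```text
w17 tcp [0.5208 0.2142 0.2171] ztop rel -0.0656 at centre -0.0656 tilt x,y [ 0.005 -0.002] x range [-0.0218  0.022 ] n 4645 w 0.04306627471701325 41.43374623730779
bore 109 ((0.00042823096737265587, 0.0004377163713797927), 0.01047445833683014)
```

Emit:
{"api": "servo_tool", "payload": {"moves": [{"dp":[0,0.002,0.05],"delta_rot":[0,0,0],"fingers":0.4},{"dp":[0,0,0.05],"delta_rot":[0,0,0],"fingers":0.4},{"dp":[0,0,0.03],"delta_rot":[0,0,0],"fingers":0.4},{"dp":[0,0,0.02],"delta_rot":[0,0,0],"fingers":0.4},{"dp":[0,0,0.02],"delta_rot":[0,0,0],"fingers":0.4}]}}

```text
clock: 28.05
position: [0.5207, 0.2155, 0.1823]
ee_rot: [-0.0, -0.0, 1.0, -0.0]
contact_force: [-0.0, 0.0, -1.0]
width: 0.0432
gripper_force: 41.4
```

Emit:
{"api": "servo_tool", "payload": {"moves": [{"dp":[0,0,0],"delta_rot":[0,0,0],"fingers":0.4},{"dp":[0,0,0],"delta_rot":[0,0,0],"fingers":0.4},{"dp":[0,0,0],"delta_rot":[0,0,0],"fingers":0.4}]}}

```text
clock: 28.35
position: [0.521, 0.2156, 0.1832]
ee_rot: [0.0, -0.0, 1.0, 0.0]
contact_force: [-0.6, 0.2, 0.4]
width: 0.0433
gripper_force: 41.4
```

Home is at TCP z ≈ 0.1756, so 7.6 mm to go.

Emit:
{"api": "servo_tool", "payload": {"moves": [{"dp":[0,-0.002,0.01],"delta_rot":[0,0,0],"fingers":0.4},{"dp":[0,0,0.01],"delta_rot":[0,0,0],"fingers":0.4},{"dp":[0,0,0.01],"delta_rot":[0,0,0],"fingers":0.4},{"dp":[0,0,0],"delta_rot":[0,0,0],"fingers":0.4},{"dp":[0,0,0],"delta_rot":[0,0,0],"fingers":0.4}]}}

```text
clock: 28.85
position: [0.5207, 0.2151, 0.1768]
ee_rot: [-0.0, -0.0, 1.0, 0.0]
contact_force: [-0.2, 0.5, -0.1]
width: 0.0432
gripper_force: 41.4
```

Emit:
{"api": "servo_tool", "payload": {"moves": [{"dp":[0,0,0.004],"delta_rot":[0,0,0],"fingers":0.4},{"dp":[0,0,0],"delta_rot":[0,0,0],"fingers":0.4},{"dp":[0,0,0],"delta_rot":[0,0,0],"fingers":0.4}]}}

```text
clock: 29.15
position: [0.5208, 0.2151, 0.1761]
ee_rot: [0.0, -0.0, 1.0, 0.0]
contact_force: [-0.3, 0.3, -0.6]
width: 0.0439
gripper_force: 41.4
```

Emit:
{"api": "servo_tool", "payload": {"moves": [{"dp":[0,0,0.004],"delta_rot":[0,0,0],"fingers":0.4},{"dp":[0,0,0],"delta_rot":[0,0,0],"fingers":0.4},{"dp":[0,0,0],"delta_rot":[0,0,0],"fingers":0.4}]}}

```text
clock: 29.45
position: [0.5208, 0.2151, 0.1753]
ee_rot: [0.0, -0.0, 1.0, 0.0]
contact_force: [0.8, -0.1, -1.0]
width: 0.0432
gripper_force: 41.4
```

Emit:
{"api": "servo_tool", "payload": {"moves": [{"dp":[0,0,0],"delta_rot":[0,0,0],"fingers":0.55},{"dp":[0,0,0],"delta_rot":[0,0,0],"fingers":0.72},{"dp":[0,0,0],"delta_rot":[0,0,0],"fingers":0.72},{"dp":[0,0,0],"delta_rot":[0,0,0],"fingers":0.72},{"dp":[0,0,0],"delta_rot":[0,0,0],"fingers":0.72}]}}

```text
clock: 29.95
position: [0.5208, 0.2151, 0.1754]
ee_rot: [0.0, -0.0, 1.0, 0.0]
contact_force: [0.1, -0.9, -0.0]
width: 0.0616
gripper_force: 0.0
```

Emit:
{"api": "servo_tool", "payload": {"moves": [{"dp":[0,0,-0.1],"delta_rot":[0,0,0],"fingers":0.72},{"dp":[0,0,-0.2],"delta_rot":[0,0,0],"fingers":0.72},{"dp":[0,0,-0.14],"delta_rot":[0,0,0],"fingers":0.72},{"dp":[0,0,0],"delta_rot":[0,0,0],"fingers":0.72},{"dp":[0,0,0],"delta_rot":[0,0,0],"fingers":0.72}]}}

```text
clock: 30.45
position: [0.5208, 0.2151, 0.2637]
ee_rot: [0.001, -0.0, 1.0, 0.0]
contact_force: [0.2, -0.3, -0.5]
width: 0.0613
gripper_force: 0.0
```

```bash
python3 - <<'E'
from h import *
im,d,C,W=ring("w18",(.5213,.2152),.110,.046)
k=(np.hypot(W[...,0]-.5213,W[...,1]-.2152)<.03)
for a,b in((.074,.086),(.104,.115)):
    p=W[k&(W[...,2]>a)&(W[...,2]<b)];print(np.median(p[:,2]),len(p),np.percentile(p[:,2],[10,90]))
cv2.imwrite("pics/w18.png",cv2.resize(im[100:300,150:380,::-1],None,fx=2.5,fy=2.5))
E
```

```text
w18 tcp [0.5208 0.2151 0.2637] q [ 6.e-04 -1.e-04  1.e+00  2.e-04] fit [0.5214 0.2161] dia 0.044615402172254785 encl ((0.5215767025947571, 0.21633584797382355), 0.02306929975748062) z nan table 0.0009637110693556106
offset world [0.00063409 0.00098398]
0.07970923864413315 1220 [0.07855522 0.08056602]
0.10979864995195657 2427 [0.10858013 0.11112298]
```

View pics/w18.png

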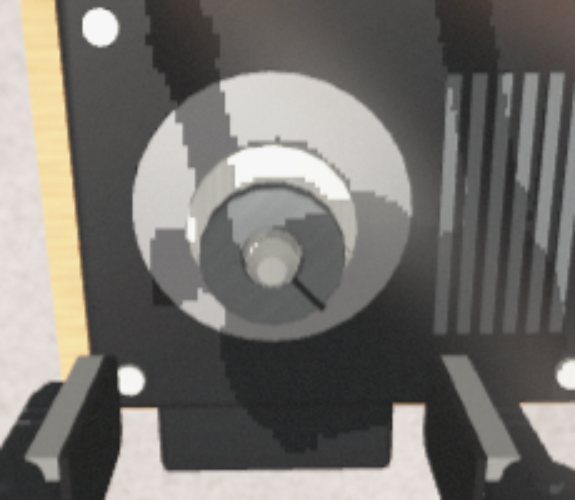

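The stack is complete. The collar, at about (273,255) in the crop, lies flat around the post with its top at 109.8 mm against 110 expected. The gripper is clear, so I'm handing in.

```bash
python3 -c "
from rig import manip
print(manip.sign_off())"
```

```text
the job is handed in; nothing more can be done
None
```

The washer, sleeve and collar were lowered onto the post in that order, each measured home to within 0.5 mm in height and about 1 mm of the post axis, then released; the job was handed in with about 30 s on the clock, and no verdict was shown.

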